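# Sweep the root rounds off the sorting board into the drawer

### The arm

A 6-joint arm with a two-finger parallel gripper is mounted at the origin on the work surface. World frame = base frame: x ahead of the robot, y to its left, z up, the work surface at z = 0. Lengths are in m, angles in degrees, forces in N, time in s.
With the tool pointing down it reaches from about 0.35 to 0.875 m from the base axis. Payload 4.2 kg.
Tool frame: the origin (TCP) lies on the front face of the gripper's body, between the roots of the fingers; the fingertips stand 70 mm ahead of it and the grasp point (between the pads) lies 51 mm ahead of it; x points along the fingers, y is the direction in which the jaws open and shut, and the axes are right-handed (so a half turn about x gives the same grasp; the last joint's range is limited). The gripper opens to 87 mm and grips with 3 to 60 N. Pads are 19 mm wide; open, the fingers measure 117 mm over their backs; the gripper's body (75 mm by 190 mm) begins 51 mm behind the grasp point.
Start: joints at [90.791, 22.042, 0.453, 0, -68.411, -14.817], TCP at [0.151, 0.606, 0.292] pointing down, gripper open.
Joint ranges: [-179.83, 179.83], [-69.29, 118.12], [-61.27, 80.66], [-181.25, 117.63], [-171.15, -9.14], [-177.46, 177.46]. Speed limits (degrees/s): [159.86, 159.86, 180, 180, 180, 180].

### API

Orientations are given as a 3x3 rotation matrix whose columns are the frame's x, y, z axes.
In Python, from station import r, viewer, spotter gives the robot as it stands.
- The arm moves only by the tool move_arm, never from a script. Its argument "series" is a list that holds one entry, the list of rows, each a list of 7 numbers: the turn, a rotation vector about the world's x, y, z scaled (see below), then the shift along the world's x, y, z scaled (see below), then the opening, from 0 (shut) to 1 (fully open). A call has 1 to 20 rows; each row shifts and turns the pose as measured when the row begins; what a row does not reach is not made up. The controller multiplies each number of a shift by 60 mm and each number of a turn by 8 degrees. A row lasts 1/8 s, in which the tool goes at most 62.5 mm and 10.7 degrees, less where a joint would pass 70% of its speed; a pose out of reach is approached as far as the arm can. A call with a number of a shift or a turn outside -1 to 1 is refused whole. A call with a gripper value outside its range is refused whole. The fingers move at their own pace and stop on an object; the grip force is fixed at half the most. Time passes only in rows, so rows that do not move let the fingers close. It gives the time, the measured TCP pose, the force and the opening at its end, in the units of the state.
- r.sense(): the state, without advancing time (a new reading comes with each control period).
- viewer.capture(name): name is "scene" or "top" or "wrist"; returns (picture, depth): 384x512x3 uint8, red, green, blue; 384x512 float32, m along the optical axis (not along the pixel's ray), 0 where there is no reading.
- viewer.camera_params(name): a dict with "mtx" (3x3 intrinsics, pixels), "pose" (4x4, takes a point from camera to world coordinates). Camera axes: x right, y down, z forward; pixel columns grow to the right and rows downward; lengths in m; the calibration is good to about 2 mm. A picture is of the moment at which its call begins: read the wrist's pose just before it. camera_params takes no time and is no camera call; for the wrist camera it gives the pose at the moment of the call.
- r.finish_job(): hands the job in, once; it reports no verdict.
Trained networks look in the newest picture that a camera, given by its name, has taken for a name from the list of things; names that differ only in an ending like _2 or _b are one class to them, and where a whole thing is asked for, a point or a joint stands for the part that bears it (a point fixed in the world has none). Each returns a list of dicts, best first, with "conf" (0 to 1); they miss things now and then, are a little off and sometimes report something else, mostly with a low value. They report only what shows in the picture. A call takes as long as a camera call. They do not tell look-alikes from the thing itself.
- spotter.find_in(camera, name): "centre" ([column, row] in pixels, amid what is visible of it).
- spotter.trace(camera, name): "mask" (384x512 bool, what is visible of it) and "centre" ([column, row] in pixels, amid what is visible of it).
The state is a dict: "time_s": time; "joints": joint angles; "joint_velocities": joint speeds; "effort": joint torques, N m; "tcp_pos": TCP position; "ee_rot": TCP orientation; "wrist_force": force on the tool from outside, world axes, zero at the start; "moment": the same for the moment, N m; "gripper_width": opening from 0.0 (shut) to 1.0 (fully open).
Only numpy, scipy, OpenCV 4.12 (cv2) and the standard library are available. Lean on these libraries where they do the work, as an engineer would, in place of code of your own. Each camera call takes 0.05 s, during which the arm holds its last target.

### The job

Sweep the three round slices of dried root along the sorting board with your fingers and over the end where the open drawer stands, so that all three drop into the drawer. Push them, do not pick any of them up, and leave the brass weight on the board and the jar and mortar behind it standing where they are.

Things in the scene. Friction and masses are not known exactly. Their poses are not given: they have to be found in the camera images.
- board: wooden sorting board, fixed: 260 mm (its x) by 260 mm (its y), upper face 54 mm above the counter. Lips 8 mm wide stand 8 mm above the upper face along its two edges at x = +-130 mm (inner faces at x = +-122 mm); the two ends at y = +-130 mm are open, without lip. Origin on the counter under its centre, z up
- drawer: open-topped wooden drawer, fixed at one open end of the board, +y or -y (a closed box stands at the other): 260 mm (x) by 150 mm (y), 40 mm high, walls 8 mm, inner floor 8 mm up. Centre 195 mm from the board's centre along its y, axes parallel; the board's end reaches over its near wall, so what is pushed over the end falls in. Metal pull on its -x side. Origin on the counter under its centre
- stockbox: closed wooden box, fixed, solid flat lid 40 mm above the counter, 264 mm (x) by 150 mm (y), at the other open end of the board, its centre 195 mm from the board's centre along the board's y. Origin at the counter under its centre. Not the target
- slice1: a thick-cut round of dried root: disc 34 mm across and 14 mm thick, pale face with dark bark edge, about 14 g, lying flat on the sorting board, which it slides on easily. Origin at the centre of its underside, z up
- slice2: a thick-cut round of dried root: disc 34 mm across and 14 mm thick, pale face with dark bark edge, about 14 g, lying flat on the sorting board, which it slides on easily. Origin at the centre of its underside, z up
- slice3: a thick-cut round of dried root: disc 34 mm across and 14 mm thick, pale face with dark bark edge, about 14 g, lying flat on the sorting board, which it slides on easily. Origin at the centre of its underside, z up
- weight: brass balance weight with a knob on top, 24 mm across, 40 mm tall, 100 g, standing loose on the board among the slices. Slices and weight stand in four lanes along the board's y, about 56 mm apart in x, so each slice can be pushed straight along y past the others. Must stay standing. Origin at the centre of its underside
- jar: white lidded jar, 64 mm across and 85 mm tall, 350 g, standing loose on the counter beyond the board's +x edge. Must stay. Origin at the centre of its underside
- mortar: brass mortar with a pestle fast in it, 80 mm across, 105 mm tall with the pestle, about 800 g, standing loose on the counter beyond the board's +x edge. Must stay. Origin at the centre of its underside
Things that resemble listed ones, but are neither listed nor needed, are in the scene too. Leave any green or turquoise look-alike of the mortar alone. What is shaped like the slice1 but red is not meant.

How it is judged (in metres and radians):
At the end, for the whole second after the job is handed in: All three root slices lie at rest inside the drawer (centre between its walls and below its rim, speed under 0.02 m/s); the weight, jar and mortar stand upright (within 0.2 rad) and within 20 mm of where they were (x of slice1 in the frame of drawer between -0.126 and 0.126 m and y of slice1 in the frame of drawer between -0.071 and 0.071 m and z of each of slice1, slice2, slice3 in the frame of drawer below 0.042 m and linear speed of each of slice1, slice2, slice3 below 0.02 m/s and x of slice2 in the frame of drawer between -0.126 and 0.126 m and y of slice2 in the frame of drawer between -0.071 and 0.071 m and x of slice3 in the frame of drawer between -0.126 and 0.126 m and y of slice3 in the frame of drawer between -0.071 and 0.071 m and distance of each of weight, jar, mortar from where it was at the start of the episode below 0.02 m and angle between each of weight, jar, mortar's own z axis and vertical below 0.2 rad); the robot touches nothing.
It fails at once if a root slice is picked up (raised more than 16 mm off the board) (height (world z) of any of slice1, slice2, slice3 above 0.07 m).
It fails at once if the brass weight is moved more than 20 mm or tipped over (distance of weight from where it was at the start of the episode above 0.02 m or angle between weight's own z axis and vertical above 0.5 rad).
It fails at once if the jar is moved more than 20 mm or tipped over (distance of jar from where it was at the start of the episode above 0.02 m or angle between jar's own z axis and vertical above 0.5 rad).
It fails at once if the mortar is moved more than 20 mm or tipped over (distance of mortar from where it was at the start of the episode above 0.02 m or angle between mortar's own z axis and vertical above 0.5 rad).
It also fails if it takes over 64 s, if anything falls off the work surface, if the arm or the gripper's body presses on something with over 40 N, if the wrist force passes 120 N, or if a joint passes its speed limit or range.

## Working session

There is one attempt and no reset: what is moved stays moved. The work goes in short steps, Python scripts to look and compute and a tool call to move; the robot and the scene stay as the last step left them, time stands still between calls to the robot, and variables do not carry over. Pictures are saved under pics/ and viewed, and the job is handed in when it is done.

Besides the shell and the picture viewer there is one more tool, called after "Emit:" as name([rows], argument=value, ...), one row to a line, values as JSON. move_arm: Moves the arm, as the interface text tells. Its arguments: {"type":"object","properties":{"series":{"type":"array","items":{"type":"array","items":{"type":"array","items":{"type":"number","minimum":-1,"maximum":1}}}}},"required":["series"]}

```bash
mkdir -p pics; ls
python3 - <<'E'
from station import r, viewer, spotter
import cv2,numpy as np
s=r.sense();print(s)
for n in("scene","top"):
    p,d=viewer.capture(n);cv2.imwrite(f"pics/{n}0.png",p[:,:,::-1]);np.savez(f"{n}0.npz",p=p,d=d)
    c=viewer.camera_params(n);print(n,c)
    for t in("slice1","weight","jar","mortar","drawer","board","stockbox"):
        print(t,[(np.round(q["centre"]),round(q["conf"],2)) for q in spotter.find_in(n,t)])
E
```

```text
pics
{'time_s': 0.0, 'joints': array([ 9.07916298e+01,  2.20899471e+01,  3.79502880e-01, -2.96587273e-02,
       -6.84109906e+01, -1.48163025e+01]), 'joint_velocities': array([ 0.0092324 , -0.11035001,  0.00328838, -0.00613725,  0.03627419,
       -0.06994878]), 'effort': array([-6.31109397e-04, -3.90661168e+01,  1.87400687e+01,  4.21973169e+00,
        1.09671257e-02, -1.99555925e-04]), 'tcp_pos': array([0.15132883, 0.60593315, 0.29116439]), 'ee_rot': array([[-4.52000643e-04, -2.42524489e-01, -9.70145179e-01],
       [-2.12583723e-03, -9.70142853e-01,  2.42524898e-01],
       [-9.99997638e-01,  2.17199215e-03, -7.70623941e-05]]), 'wrist_force': array([-0.26801961,  1.36506617, -0.18865415]), 'moment': array([-0.00336438,  0.0141165 ,  0.00471533]), 'gripper_width': 1.000247029756936}
scene {'mtx': array([[499.0761336 ,   0.        , 262.37806017],
       [  0.        , 499.0761336 , 188.72463509],
       [  0.        ,   0.        ,   1.        ]]), 'pose': array([[ 0.34643371,  0.57754565, -0.73920545,  1.37732783],
       [ 0.93805326, -0.20798693,  0.27712367, -0.26490451],
     
[... 726 characters left out ...]
   1.        ]]), 'pose': array([[ 0.02753559, -0.99129532,  0.12874537,  0.56313064],
       [-0.9994115 , -0.02993612, -0.01674735, -0.00555522],
       [ 0.0204557 , -0.12820846, -0.99153626,  0.83583987],
       [ 0.        ,  0.        ,  0.        ,  1.        ]])}
slice1 [(array([244., 202.]), 0.78), (array([220., 224.]), 0.66), (array([246., 155.]), 0.63), (array([248., 267.]), 0.6)]
weight [(array([204., 284.]), 0.51)]
jar [(array([161., 123.]), 0.66)]
mortar [(array([278., 111.]), 0.89), (array([390., 138.]), 0.74), (array([203., 284.]), 0.63), (array([340., 272.]), 0.43)]
drawer [(array([138., 227.]), 0.95)]
board [(array([238., 250.]), 0.6)]
stockbox [(array([342., 273.]), 0.73)]
```

View pics/scene0.png

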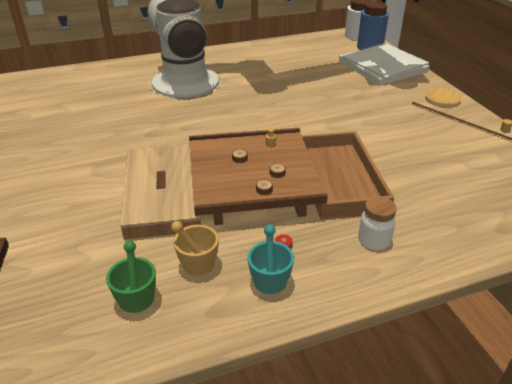

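View pics/top0.png

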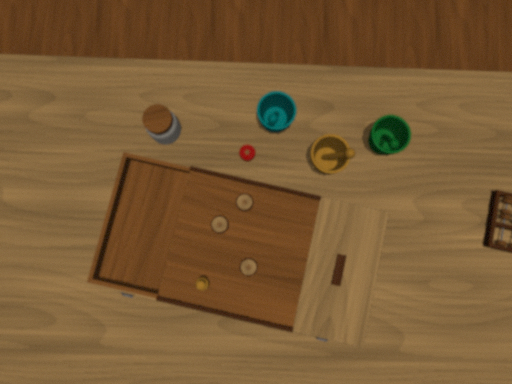

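The top picture shows three pale slices at (244,202), (220,224) and (248,267). The red disc at (247,152) is a look-alike. The brass weight is at (203,284), the brass mortar at (330,154), with look-alike mortars turquoise (277,111) and green (390,135). The jar is at (161,123). The drawer is on the left and the lidded box on the right.

```bash
cat > h.py <<'E'
import numpy as np,cv2
def ray(c,uv,z):
    M=np.linalg.inv(c["mtx"])@np.array([uv[0],uv[1],1.]);R=c["pose"][:3,:3];o=c["pose"][:3,3];d=R@M
    return o+d*(z-o[2])/d[2]
def cloud(c,d):
    v,u=np.mgrid[:d.shape[0],:d.shape[1]]
    P=np.stack([u,v,np.ones_like(u)],-1)@np.linalg.inv(c["mtx"]).T*d[...,None]
    return P@c["pose"][:3,:3].T+c["pose"][:3,3]
E
python3 - <<'E'
from station import r, viewer, spotter
from h import *
p,d=viewer.capture("top");ct=viewer.camera_params("top");Ct=cloud(ct,d)
p2,d2=viewer.capture("scene");cs=viewer.camera_params("scene");Cs=cloud(cs,d2)
for n,c,C,dd in(("top",ct,Ct,d),("scene",cs,Cs,d2)):
  for t,z in(("slice1",.068),("weight",.094),("jar",.085),("mortar",.06),("board",.054),("drawer",.04),("stockbox",.04)):
    for q in spotter.trace(n,t):
        m=q["mask"];h=C[m&(dd>0)]
        print(n,t,round(q["conf"],2),np.round(q["centre"]),"ray",ray(c,q["centre"],z).round(4)[:2],"cloud med",np.median(h,0).round(3),"zmax",np.percentile(h[:,2],98).round(3),m.sum(),"rgb",(p if n=="top" else p2)[m].mean(0).round())
# surface by height: board top mask
C=Ct;z=C[...,2]
print("board lvl",np.median(C[240,215:225],0))
m=((z>.058)&(z<.075)&(d>0)).astype(np.uint8)*255
cv2.imwrite("pics/h.png",cv2.resize(np.clip(z*2000,0,255).astype(np.uint8),(768,576)))
# board+: connected
mb=((z>.046)&(z<.12)).astype(np.uint8)
k,l,st,ce=cv2.connectedComponentsWithStats(mb)
for i in range(1,k):
  if st[i,4]>2000:
    P=C[l==i][:,:2].astype(np.float32);rc=cv2.minAreaRect(P);print("board rect",rc,st[i])
mb=((z>.03)&(z<.047)).astype(np.uint8)
k,l,st,ce=cv2.connectedComponentsWithStats(mb)
for i in range(1,k):
  if st[i,4]>300:
    P=C[l==i][:,:2].astype(np.float32);rc=cv2.minAreaRect(P);print("40mm rect",rc,st[i])
crop=p[190:300,150:290];cv2.imwrite("pics/crop.png",cv2.resize(crop[:,:,::-1],None,fx=5,fy=5))
E
```

```text
top slice1 0.62 [248. 264.] ray [0.5241 0.0017] cloud med [0.52  0.002 0.067] zmax 0.071 278 rgb [122.  91.  55.]
top slice1 0.61 [218. 222.] ray [0.5995 0.0605] cloud med [0.596 0.059 0.068] zmax 0.071 250 rgb [123.  92.  56.]
top slice1 0.57 [244. 202.] ray [0.6399 0.0129] cloud med [0.639 0.014 0.068] zmax 0.07 242 rgb [123.  92.  56.]
top slice1 0.56 [246. 154.] ray [0.7314 0.0121] cloud med [0.747 0.013 0.014] zmax 0.016 212 rgb [133.  36.  24.]
top weight 0.71 [341. 272.] ray [ 0.5158 -0.1648] cloud med [ 0.511 -0.177  0.039] zmax 0.042 9849 rgb [138. 108.  67.]
top weight 0.56 [201. 284.] ray [0.4879 0.0856] cloud med [0.488 0.083 0.078] zmax 0.095 145 rgb [124.  88.  32.]
top jar 0.56 [159. 122.] ray [0.7844 0.179 ] cloud med [0.785 0.177 0.083] zmax 0.087 1167 rgb [99. 73. 49.]
top mortar 0.9 [391. 139.] ray [ 0.7741 -0.2719] cloud med [ 0.789 -0.273  0.045] zmax 0.103 1411 rgb [20. 66. 26.]
top mortar 0.72 [276. 112.] ray [ 0.82   -0.0432] cloud med [ 0.834 -0.043  0.04 ] zmax 0.103 1199 rgb [ 9. 77. 73.]
top mortar 0.69 [333. 155.] ray [ 0.7382 -0.1562] cloud med [ 0.74  -
[... 1829 characters left out ...]
 0.65 [344. 174.] ray [0.628  0.2034] cloud med [0.598 0.226 0.011] zmax 0.043 4933 rgb [136.  96.  61.]
scene stockbox 0.62 [152. 192.] ray [ 0.5519 -0.1951] cloud med [ 0.556 -0.185  0.04 ] zmax 0.043 5990 rgb [183. 150. 104.]
board lvl [0.56676064 0.05858172 0.05305767]
board rect ((0.5547696352005005, 0.019024595618247986), (0.260762482881546, 0.2604590058326721), 78.50390625) [  156   166   166   167 18944]
40mm rect ((0.5923341512680054, 0.2176569700241089), (0.13780029118061066, 0.26496753096580505), 78.59070587158203) [  87  152  103  148 1529]
40mm rect ((0.5151321291923523, -0.1781436800956726), (0.1391780823469162, 0.2645009160041809), 78.68990325927734) [ 293  197   96  151 9782]
```

View pics/crop.png

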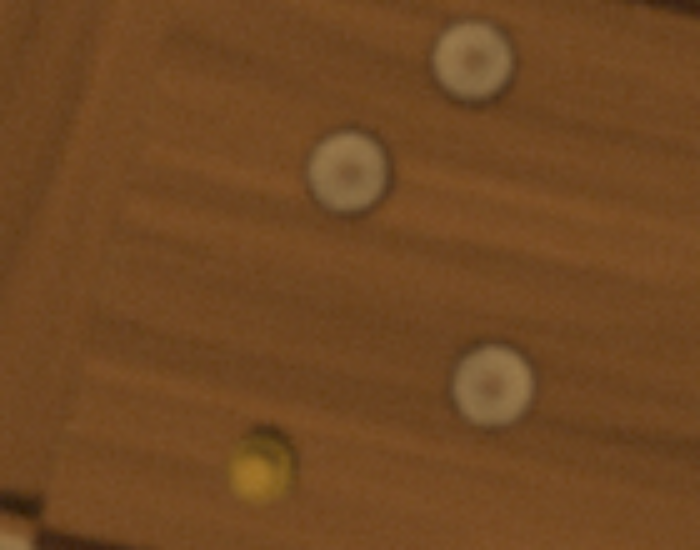

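The close crop confirms three pale bark-rimmed slices and the brass weight. I'll convert these to the board frame next.

```bash
cat >> h.py <<'E'
a=np.radians(78.55);by=np.array([np.cos(a),np.sin(a)]);bx=np.array([by[1],-by[0]]);bo=np.array([.5548,.0190])
def tob(p): p=np.asarray(p)[:2]-bo; return np.array([p@bx,p@by])
def tow(x,y): return bo+x*bx+y*by
E
python3 - <<'E'
from station import viewer,r
from h import *
c=viewer.camera_params("top")
for n,uv,z in(("A",(219.6,224.4),.068),("B",(244.6,202.2),.068),("C",(248.6,267),.068),("W",(201.6,284),.094)):
    p=ray(c,uv,z)[:2];b=tob(p);print(n,p.round(4),b.round(4),"start",tow(b[0],b[1]-.05).round(4),"end",tow(b[0],.15).round(4))
print("drawer",tow(0,.195)); print(r.sense()["time_s"])
E
```

```text
A [0.5958 0.0583] [0.0324 0.0466] start [0.5859 0.0093] end [0.6163 0.1596]
B [0.6391 0.0127] [0.0839 0.0105] start [ 0.6292 -0.0363] end [0.6668 0.1494]
C [0.5184 0.0013] [-0.0322 -0.0246] start [ 0.5085 -0.0477] end [0.5531 0.1724]
W [0.4879 0.0838] [-0.0784  0.0502] start [0.478  0.0348] end [0.5077 0.1816]
drawer [0.59350998 0.21011917]
1.6
```

Emit:
move_arm([
  [[0, 0, -1, 0.48, -0.85, 0, 0.2], [0, 0, -1, 0.48, -0.85, 0, 0.2], [0, 0, -1, 0.48, -0.85, 0, 0.2], [0, 0, -1, 0.48, -0.85, 0, 0.2], [0, 0, -1, 0.48, -0.85, 0, 0.2], [0, 0, -1, 0.48, -0.85, 0, 0.2], [0, 0, -1, 0.48, -0.85, 0, 0.2], [0, 0, -1, 0.48, -0.85, 0, 0.2], [0, 0, -1, 0.48, -0.85, 0, 0.2], [0, 0, -1, 0.48, -0.85, 0, 0.2]],
])

```text
time_s: 2.85
tcp_pos: [0.4441, 0.0835, 0.294]
ee_rot: [[0.009, -0.994, 0.106], [0.002, 0.106, 0.994], [-1.0, -0.008, 0.003]]
wrist_force: [0.8, 0.3, -1.6]
gripper_width: 0.201
```

Emit:
move_arm([
  [[0, 0, -0.35, 0.36, -0.73, -0.3, 0.2], [0, 0, -0.35, 0.36, -0.73, -0.3, 0.2], [0, 0, 0, 0.36, -0.73, -0.3, 0.2], [0, 0, 0, 0, 0, 0, 0.2], [0, 0, 0, 0, 0, 0, 0.2]],
])

```text
time_s: 3.48
tcp_pos: [0.5123, -0.0558, 0.2398]
ee_rot: [[0.014, -0.977, 0.213], [0.003, 0.213, 0.977], [-1.0, -0.013, 0.005]]
wrist_force: [0.1, 0.5, -0.6]
gripper_width: 0.199
```

Emit:
move_arm([
  [[0, 0.1, 0.1, -0.08, 0.05, -0.7, 0.2], [0, 0, 0, 0, 0, -0.7, 0.2], [0, 0, 0, 0, 0, 0, 0.2], [0, 0, 0, 0, 0, 0, 0.2]],
])

```text
time_s: 3.98
tcp_pos: [0.5092, -0.0486, 0.1594]
ee_rot: [[0.01, -0.981, 0.192], [0.004, 0.192, 0.981], [-1.0, -0.009, 0.006]]
wrist_force: [0.1, -0.3, 1.0]
gripper_width: 0.204
```

Run:
```python
from station import viewer,r
from h import *
s=r.sense();print(s["tcp_pos"],tob(s["tcp_pos"]),s["ee_rot"][:,0])
p,d=viewer.capture("wrist");cv2.imwrite("pics/w1.png",p[:,:,::-1])
p,d=viewer.capture("scene");cv2.imwrite("pics/s1.png",p[:,:,::-1])
```

```text
[ 0.50921441 -0.04857457  0.15943213] [-0.03126395 -0.07527905] [ 0.0099581   0.00395249 -0.99994261]
```

View pics/w1.png

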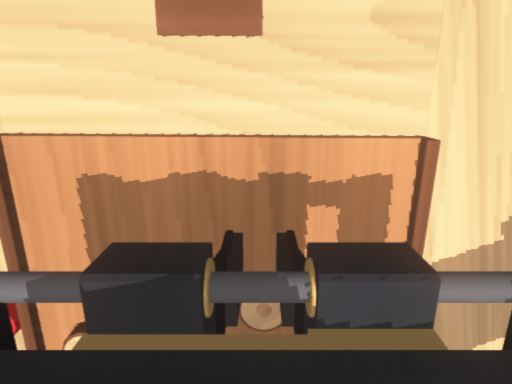

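View pics/s1.png

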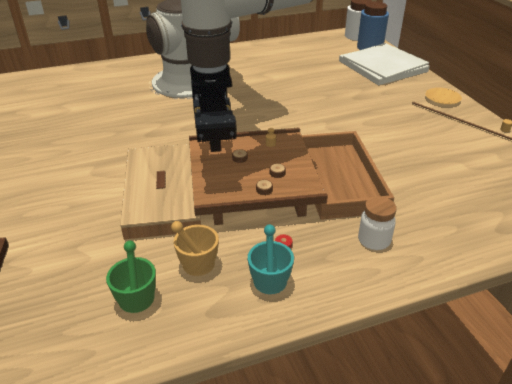

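The wrist picture shows the slice at (263,312), centred between the two fingers, so the lane is aligned. I'll lower and start pushing.

Emit:
move_arm([
  [[0, 0.07, 0, -0.015, 0, -0.45, 0.2], [0, 0, 0, 0, 0, -0.05, 0.2], [0, 0, 0, 0, 0, 0, 0.2], [0, 0, 0, 0.066, 0.327, 0, 0.2], [0, 0, 0, 0.066, 0.327, 0, 0.2]],
])

```text
time_s: 4.7
tcp_pos: [0.52, -0.0088, 0.1366]
ee_rot: [[0.015, -0.981, 0.193], [0.006, 0.193, 0.981], [-1.0, -0.013, 0.009]]
wrist_force: [0.5, 0.1, 0.1]
gripper_width: 0.197
```

```bash
cat >> h.py <<'E'
def st():
    from station import r
    s=r.sense();b=tob(s["tcp_pos"]);t=tob(s["tcp_pos"]+.07*s["ee_rot"][:,0])
    print(s["time_s"],"board",b.round(4),"tip",t.round(4),"z",s["tcp_pos"][2].round(4),"yaw",np.degrees(np.arctan2(s["ee_rot"][1,1],s["ee_rot"][0,1])).round(2),s["wrist_force"].round(1))
E
python3 -c "from h import *;st()"
```

```text
4.7 board [-0.0286 -0.0342] tip [-0.0276 -0.0336] z 0.1366 yaw 168.86 [0.5 0.1 0.1]
```

Run:
```python
from station import viewer,r
from h import *
p,d=viewer.capture("wrist");a=p
p,d=viewer.capture("scene");b=cv2.resize(p[110:250,110:400],(580,280))
cv2.imwrite("pics/w2.png",a[:,:,::-1]);cv2.imwrite("pics/s2.png",b[:,:,::-1])
```

```text
(no output)
```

View pics/w2.png

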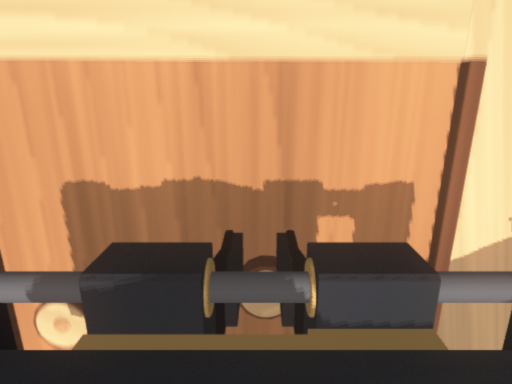

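View pics/s2.png

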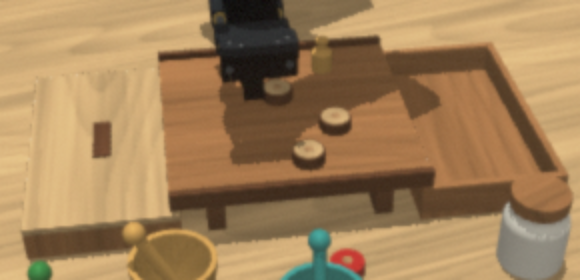

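Run:
```python
from station import viewer,r
from h import *
st()
for cam in("scene","wrist"):
    p,d=viewer.capture(cam);c=viewer.camera_params(cam);C=cloud(c,d)
    for q in spotter.trace(cam,"slice1") if 0 else __import__("station").spotter.trace(cam,"slice1"):
        h=C[q["mask"]&(d>0)];print(cam,round(q["conf"],2),q["centre"],tob(ray(c,q["centre"],.068)).round(4),tob(np.median(h,0)).round(4),np.percentile(h[:,2],[5,50,95]).round(3))
```

```text
4.8 board [-0.0283 -0.0332] tip [-0.0273 -0.0326] z 0.1367 yaw 169.01 [ 0.1 -0.2  0.1]
scene 0.74 [284.9, 238.5] [0.2429 0.0248] [0.1913 0.0362] [0.01  0.015 0.018]
scene 0.72 [344.9, 174.7] [0.0758 0.1816] [0.0016 0.2102] [0.007 0.011 0.042]
scene 0.7 [249.1, 154.2] [-0.0267 -0.0022] [-0.0211 -0.0031] [0.059 0.069 0.071]
scene 0.66 [264.0, 185.7] [0.0882 0.0123] [0.0926 0.0122] [0.059 0.069 0.071]
scene 0.63 [277.5, 168.0] [0.0327 0.0494] [0.0385 0.0482] [0.056 0.068 0.071]
wrist 0.97 [57.7, 321.4] [0.085  0.0109] [0.0834 0.0106] [0.068 0.069 0.07 ]
wrist 0.7 [262.4, 312.1] [-0.0303  0.0031] [-0.0306  0.0003] [0.058 0.069 0.07 ]
```

The cameras put the slice about 28 mm ahead of the fingertips, so it is being pushed correctly. I'll lower 6 mm and carry on.

Emit:
move_arm([
  [[-0.04, 0.1, 0, -0.04, 0.008, -0.12, 0.2], [0, 0, 0, 0.06, 0.33, 0, 0.2], [0, 0, 0, 0.06, 0.33, 0, 0.2], [0, 0, 0, 0.06, 0.33, 0, 0.2], [0, 0, 0, 0.06, 0.33, 0, 0.2]],
])

```text
time_s: 5.62
tcp_pos: [0.5314, 0.0734, 0.1277]
ee_rot: [[-0.003, -0.981, 0.196], [-0.0, 0.196, 0.981], [-1.0, 0.003, -0.001]]
wrist_force: [0.4, -0.0, 0.8]
gripper_width: 0.201
```

```bash
python3 -c "from h import *;st()"
```

```text
5.625 board [-0.0337  0.0487] tip [-0.0339  0.0486] z 0.1277 yaw 168.71 [ 0.4 -0.   0.8]
```

Emit:
move_arm([
  [[0, 0, 0, 0.12, 0.32, 0.02, 0.2], [0, 0, 0, 0.07, 0.33, 0, 0.2], [0, 0, 0, 0.07, 0.33, 0, 0.2], [0, 0, 0, 0.07, 0.33, 0, 0.2], [0, 0, 0, 0.05, 0.25, 0, 0.2], [0, 0, 0, 0, 0, 0, 0.2]],
])

```text
time_s: 6.38
tcp_pos: [0.5562, 0.1764, 0.1289]
ee_rot: [[-0.002, -0.981, 0.192], [0.0, 0.192, 0.981], [-1.0, 0.002, -0.0]]
wrist_force: [-0.2, -0.9, 0.9]
gripper_width: 0.201
```

```bash
cat > look.py <<'E'
import sys
from h import *
from station import viewer,r
st()
p,d=viewer.capture("scene");b=cv2.resize(p[110:250,110:400],(725,350));cv2.imwrite(f"pics/{sys.argv[1]}.png",b[:,:,::-1])
E
python3 look.py s3
```

```text
6.375 board [-0.0299  0.1545] tip [-0.03    0.1545] z 0.1289 yaw 168.9 [-0.2 -0.9  0.9]
```

View pics/s3.png

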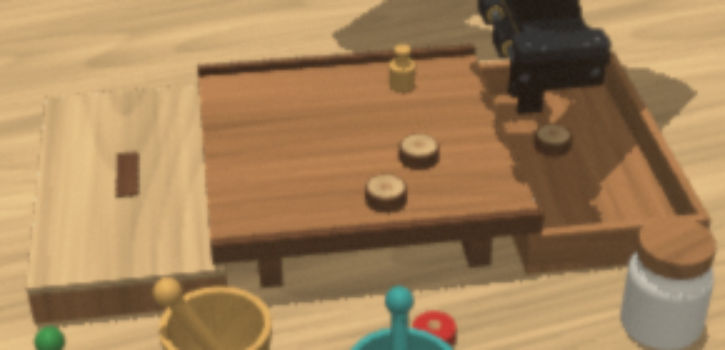

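Slice C lies in the drawer at (553,138) in this crop, and the weight still stands. Next is slice A, in the middle lane.

Emit:
move_arm([
  [[0, 0, 0, 0, 0, 0.8, 0.2], [0, 0, 0, 0.1, -0.5, 0.2, 0.2], [0, 0, 0, 0.12, -0.8, 0, 0.2], [0, 0, 0, 0.12, -0.8, 0, 0.2], [0, 0, 0, 0.12, -0.8, 0, 0.2], [0, 0, 0, 0, 0, 0, 0.2], [0, 0, 0, 0, 0, 0, 0.2]],
])

```text
time_s: 7.3
tcp_pos: [0.5812, -0.0073, 0.1904]
ee_rot: [[-0.005, -0.98, 0.198], [-0.002, 0.198, 0.98], [-1.0, 0.005, -0.003]]
wrist_force: [-0.2, 0.3, -0.7]
gripper_width: 0.198
```

```bash
python3 -c "from h import *;st()"
```

```text
7.3 board [ 0.0311 -0.0206] tip [ 0.0307 -0.0208] z 0.1904 yaw 168.6 [-0.2  0.3 -0.7]
```

Emit:
move_arm([
  [[0, 0, 0, 0.01, 0.02, -0.8, 0.2], [0, 0, 0, 0, 0, -0.2, 0.2], [0, 0, 0, 0, 0, 0, 0.2], [0, 0, 0, 0, 0, 0, 0.2]],
])

```text
time_s: 7.8
tcp_pos: [0.5832, -0.0032, 0.1322]
ee_rot: [[-0.0, -0.981, 0.193], [-0.001, 0.193, 0.981], [-1.0, -0.0, -0.001]]
wrist_force: [0.8, -0.7, 0.7]
gripper_width: 0.201
```

```bash
python3 -c "from h import *;st()"
```

```text
7.8 board [ 0.0322 -0.0161] tip [ 0.0322 -0.0162] z 0.1322 yaw 168.87 [ 0.8 -0.7  0.7]
```

Emit:
move_arm([
  [[0, 0, 0, 0.067, 0.33, -0.04, 0.2], [0, 0, 0, 0.067, 0.33, 0, 0.2], [0, 0, 0, 0.067, 0.33, 0, 0.2], [0, 0, 0, 0.067, 0.33, 0, 0.2]],
])

```text
time_s: 8.3
tcp_pos: [0.6016, 0.0815, 0.133]
ee_rot: [[0.006, -0.981, 0.193], [0.0, 0.193, 0.981], [-1.0, -0.006, 0.001]]
wrist_force: [-0.1, -0.2, 0.1]
gripper_width: 0.199
```

```bash
python3 look.py s4
```

```text
8.3 board [0.0335 0.0706] tip [0.0339 0.0707] z 0.133 yaw 168.9 [-0.1 -0.2  0.1]
```

View pics/s4.png

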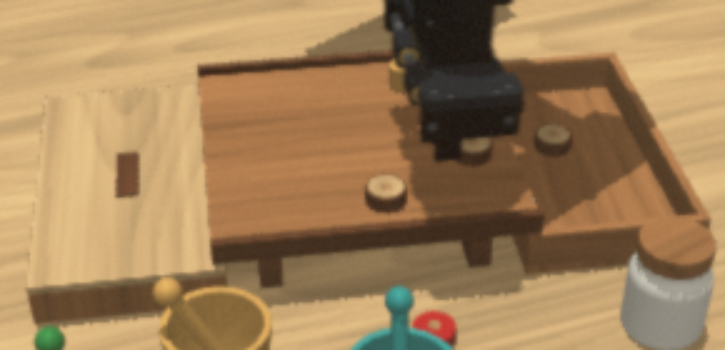

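Slice A at (473,148) is being pushed ahead of the fingers.

Emit:
move_arm([
  [[0, 0, 0, 0.05, 0.33, -0.04, 0.2], [0, 0, 0, 0.06, 0.33, 0, 0.2], [0, 0, 0, 0.065, 0.33, 0, 0.2], [0, 0, 0, 0.06, 0.3, 0, 0.2], [0, 0, 0, 0, 0, 0, 0.2]],
])

```text
time_s: 8.98
tcp_pos: [0.6177, 0.1689, 0.1302]
ee_rot: [[0.008, -0.982, 0.188], [0.001, 0.188, 0.982], [-1.0, -0.008, 0.002]]
wrist_force: [0.5, -0.6, -0.9]
gripper_width: 0.202
```

```bash
python3 look.py s5
```

```text
8.975 board [0.0319 0.1594] tip [0.0325 0.1595] z 0.1302 yaw 169.15 [ 0.5 -0.6 -0.9]
```

View pics/s5.png

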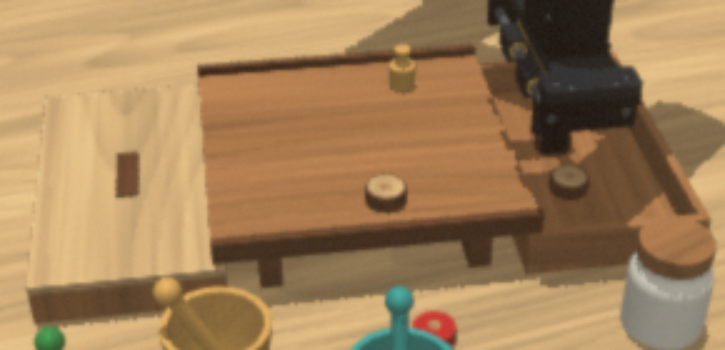

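Slice A is in the drawer at (570,180), and slice C is hidden behind the fingers. Now slice B.

Emit:
move_arm([
  [[0, 0, 0, 0, 0, 0.8, 0.2], [0, 0.05, -0.07, 0.03, -0.5, 0.2, 0.2], [0, 0, 0, 0.03, -0.8, 0, 0.2], [0, 0, 0, 0.03, -0.8, 0, 0.2], [0, 0, 0, 0.03, -0.8, 0, 0.2], [0, 0, 0, 0.03, -0.5, 0, 0.2], [0, 0, 0, 0, 0, 0, 0.2], [0, 0, 0, 0, 0, 0, 0.2]],
])

```text
time_s: 10.02
tcp_pos: [0.6236, -0.046, 0.1919]
ee_rot: [[-0.002, -0.979, 0.204], [-0.001, 0.204, 0.979], [-1.0, 0.002, -0.001]]
wrist_force: [-0.5, 0.5, 0.6]
gripper_width: 0.2
```

```bash
python3 -c "from h import *;st()"
```

```text
10.025 board [ 0.0804 -0.0501] tip [ 0.0802 -0.0502] z 0.1919 yaw 168.21 [-0.5  0.5  0.6]
```

Emit:
move_arm([
  [[0, 0, 0.03, 0.06, -0.01, -0.8, 0.2], [0, 0, 0, 0, 0, -0.25, 0.2], [0, 0, 0, 0, 0, 0, 0.2], [0, 0, 0, 0, 0, 0, 0.2]],
])

```text
time_s: 10.52
tcp_pos: [0.6289, -0.0437, 0.1306]
ee_rot: [[0.003, -0.981, 0.196], [-0.001, 0.196, 0.981], [-1.0, -0.003, -0.0]]
wrist_force: [0.2, -0.3, -0.4]
gripper_width: 0.197
```

```bash
python3 -c "from h import *;st()"
```

```text
10.525 board [ 0.0851 -0.0468] tip [ 0.0853 -0.0468] z 0.1306 yaw 168.72 [ 0.2 -0.3 -0.4]
```

Emit:
move_arm([
  [[0, 0, 0, 0.06, 0.33, -0.02, 0.2], [0, 0, 0, 0.06, 0.33, 0, 0.2], [0, 0, 0, 0.06, 0.33, 0, 0.2], [0, 0, 0, 0.06, 0.33, 0, 0.2], [0, 0, 0, 0.06, 0.33, 0, 0.2]],
])

```text
time_s: 11.15
tcp_pos: [0.6494, 0.0627, 0.133]
ee_rot: [[0.009, -0.981, 0.195], [0.0, 0.195, 0.981], [-1.0, -0.009, 0.002]]
wrist_force: [0.4, -0.2, 0.3]
gripper_width: 0.204
```

```bash
python3 look.py s6
```

```text
11.15 board [0.084  0.0616] tip [0.0847 0.0617] z 0.133 yaw 168.77 [ 0.4 -0.2  0.3]
```

View pics/s6.png

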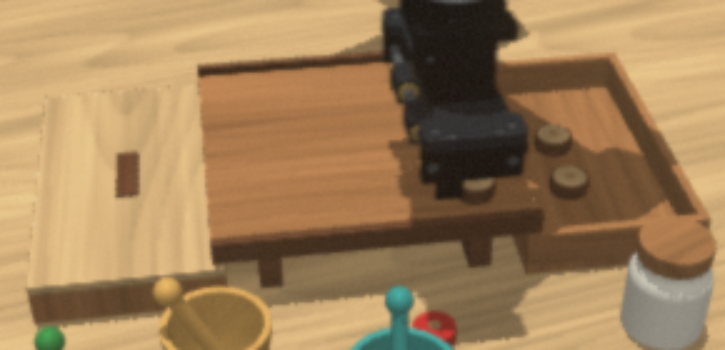

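Slices C and A are both in the drawer, at (553,138) and (570,180). Slice B is ahead of the fingers at (478,188).

Emit:
move_arm([
  [[0, 0.05, 0, 0.06, 0.33, -0.04, 0.2], [0, 0, 0, 0.06, 0.33, 0, 0.2], [0, 0, 0, 0.06, 0.33, 0, 0.2], [0, 0, 0, 0.06, 0.33, 0, 0.2], [0, 0, 0, 0, 0, 0, 0.2], [0, 0, 0, 0, 0, 0.9, 0.2], [0, 0, 0, 0, -0.1, 0.9, 0.2], [0, 0, 0, -0.3, -0.8, 0.9, 0.2], [0, 0, 0, -0.3, -0.8, 0.5, 0.2], [0, 0, 0, -0.3, -0.8, 0, 0.2], [0, 0, 0, -0.3, -0.8, 0, 0.2], [0, 0, 0, -0.3, -0.8, 0, 0.2], [0, 0, 0, 0, 0, 0, 0.2], [0, 0, 0, 0, 0, 0, 0.2]],
])

```text
time_s: 12.95
tcp_pos: [0.5721, -0.0957, 0.3182]
ee_rot: [[0.002, -0.981, 0.195], [-0.003, 0.195, 0.981], [-1.0, -0.003, -0.002]]
wrist_force: [-0.1, 0.5, -0.0]
gripper_width: 0.199
```

```bash
python3 look.py s7
python3 - <<'E'
from h import *
from station import viewer,spotter
import cv2
dc=tow(0,.195)
for cam in("scene",):
    p,d=viewer.capture(cam);c=viewer.camera_params(cam);C=cloud(c,d)
    for t in("slice1","weight","jar","mortar"):
      for q in spotter.trace(cam,t):
        h=C[q["mask"]&(d>0)];m=np.median(h,0);print(t,round(q["conf"],2),np.round(q["centre"]),m.round(3),"drawer frame",(tob(m)-[0,.195]).round(3),np.percentile(h[:,2],98).round(3))
E
```

```text
12.95 board [ 0.0397 -0.109 ] tip [ 0.0399 -0.1092] z 0.3182 yaw 168.76 [-0.1  0.5 -0. ]
slice1 0.51 [334. 180.] [0.631 0.187 0.023] drawer frame [ 0.041 -0.015] 0.026
slice1 0.51 [330. 167.] [0.57  0.202 0.023] drawer frame [-0.022 -0.012] 0.026
slice1 0.44 [344. 195.] [0.675 0.18  0.023] drawer frame [ 0.086 -0.013] 0.026
slice1 0.43 [284. 236.] [0.75  0.017 0.016] drawer frame [ 0.191 -0.159] 0.018
weight 0.43 [273. 136.] [0.494 0.085 0.076] drawer frame [-0.073 -0.142] 0.095
jar 0.88 [376. 223.] [0.811 0.174 0.061] drawer frame [0.22  0.007] 0.088
mortar 0.95 [271. 263.] [ 0.82  -0.042  0.048] drawer frame [ 0.272 -0.202] 0.103
mortar 0.83 [133. 282.] [ 0.776 -0.269  0.048] drawer frame [ 0.274 -0.433] 0.103
mortar 0.72 [195. 246.] [ 0.743 -0.154  0.048] drawer frame [ 0.218 -0.327] 0.103
```

View pics/s7.png

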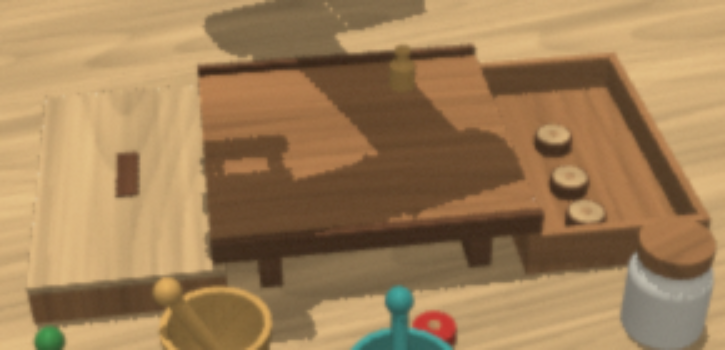

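All three slices lie flat in the drawer at (553,138), (570,180) and (586,212). The weight, jar and mortar measure the same as at the start, and the arm is clear of everything.

```bash
python3 -c "
from station import r
print(r.finish_job())"
```

```text
the job is handed in; nothing more can be done
None
```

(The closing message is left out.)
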